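# Free the work tray with the mallet and hold it level

## Robot

A 6-joint arm with a two-finger parallel gripper is mounted at the origin on the work surface. World frame = base frame: x ahead of the robot, y to its left, z up, the work surface at z = 0. Lengths are in m, angles in rad, forces in N, time in s.
With the tool pointing down it reaches from about 0.25 to 0.775 m from the base axis. Payload 4 kg.
Tool frame: the origin (TCP) lies midway between the tips of the shut fingers; the grasp point (between the pads) lies 19 mm behind it; z points along the fingers, y is the line along which they close (so a half turn about z gives the same grasp; the last joint's range is limited). The gripper opens to 94 mm and grips with 3 to 60 N. Pads are 16 mm wide; open, the fingers measure 119 mm over their backs; the gripper's body (75 mm by 177 mm) begins 78 mm behind the grasp point.
Start: joints at [-1.438, 0.087, 1.371, -0, 1.684, -0.103], TCP at [0.128, -0.535, 0.206] pointing down, gripper open.
Joint ranges: [-3.1, 3.1], [-0.76, 2.03], [0.27, 2.55], [-1.08, 4.22], [0.17, 2.65], [-2.57, 2.57]. Speed limits (rad/s): [2.79, 2.79, 3.14, 3.14, 3.14, 3.14].

## Interface

Orientations are given as [roll, pitch, yaw] about the fixed x, y, z axes, in that order (R = Rz(yaw) Ry(pitch) Rx(roll)).
In Python, from bench import get_obs, snapshot, close_job gives the robot as it stands. The module is installed in compiled form; this text tells all that it offers.
- The arm moves only by the tool drive_tool, never from a script. Its argument "commands" is a list of rows, each a list of 6 numbers: the shift along the tool's x, y, z in units of 0.04 m (1.0 is 0.04 m), then the turn, a rotation vector about the tool's x, y, z in units of 0.1 rad (1.0 is 0.1 rad). In form: [[dx, dy, dz, wx, wy, wz], ...]. A call has 1 to 20 rows; each row shifts and turns the commanded pose from where the row before left it, along the tool's axes as they then stand; what a row does not reach is not made up. A row lasts 1/8 s, in which the tool goes at most 62.5 mm and 10.7 degrees, less where a joint would pass 70% of its speed; a pose out of reach is approached as far as the arm can. A call with a number of a shift or a turn outside -1 to 1 is refused whole. A call with a gripper value outside its range is refused whole. "gripper" is the closure, from 0 (fully open) to 1 (shut), set as the call begins (left out, the last holds). The fingers move at their own pace and stop on an object; the grip force is fixed at half the most. Time passes only in rows, so rows that do not move let the fingers close. It gives the time, the measured TCP pose, the force, the opening and the grip force at its end, in the units of the state.
- get_obs(): the state, without advancing time (a new reading comes with each control period).
- snapshot(name): name is "scene" or "top" or "wrist"; returns a dict with "image" (384x512x3 uint8, blue, green, red), "range_z" (384x512 float32, m along the optical axis (not along the pixel's ray), 0 where there is no reading), "fx", "fy", "cx", "cy" (pixels), "rvec" (rotation vector, rad) and "tvec" (3), from world to camera coordinates, as OpenCV has them. Camera axes: x right, y down, z forward; pixel columns grow to the right and rows downward; lengths in m; the calibration is good to about 2 mm. A picture is of the moment at which its call begins.
- close_job(): hands the job in; it is judged then, once.
The state is a dict: "time": time; "joint_positions": joint angles; "qvel": joint speeds; "joint_torque": joint torques, N m; "tool_pos": TCP position; "ee_rot": TCP orientation; "wrist_force": force on the tool from outside, world axes, zero at the start; "wrist_torque": the same for the moment, N m; "width": finger opening in m; "finger_force": force on a finger pad.
Only numpy, scipy, OpenCV 4.12 (cv2) and the standard library are available. Lean on these libraries where they do the work, as an engineer would, in place of code of your own. Each camera call takes 0.05 s, during which the arm holds its last target. There are 200 camera calls.

## Task

Take the brass mallet by its handle and use its head to drive the fixture's red-capped release pin fully down; do not push the pin with the gripper itself. Put the mallet down on the bench, clear of the fixture, and let it go, then take the work tray by its wooden handle, lift it straight up out of the fixture, keeping it level so that the two rings and the copper finial in it neither spill nor topple, and finish while holding it level and still, with its underside a good 10 cm above the bench. Leave the jar, ring cone, wooden block and tin alone.

Things in the scene. Friction and masses are not known exactly. Their poses are not given: they have to be found in the camera images.
- fixture: Fixed docking fixture: wooden base 116 x 260 x 20 mm (x, y, z), origin under its centre. Brass strips (tops 30 mm above the bench) along the sides and steel blocks 60 x 40 mm, tops at 55 mm, at y = -104 and +104 mm form the tray's nest, 3 to 4 mm play. A tongue from each block hooks 8 mm over the tray's rim and blocks lifting; as the pin goes down both draw back by as much.
- pin_top (a point): Centre of the flat top of the release pin: a red cap 20 mm across, 6 mm thick on a 10 mm steel stem, upright on the fixture's -y block at x = 0, y = -105 mm of the fixture, its top 80 mm above the bench at the start (25 mm above the block).
- pin (a joint): How far the pin is driven down, m: 0 at the start, 0.012 at its stop; fully down is 0.010 or more, and the tray is then free. It takes about 4 N at first, 5.5 N at the stop (spring and friction), and stays where it is left.
- carrier_handle (a point): Centre of the grip of the tray's handle: an upright wooden fin 16 mm thick (x), 46 mm long (y), 36 mm high, on a stem 10 x 20 mm. This point is 52 mm, the fin's top 70 mm above the tray's underside (72 and 90 mm above the bench while docked). Axes are the tray's: z up, y along it; docked, they agree with the fixture's within 3 degrees.
- carrier_tray (a point): Centre of the underside of the aluminium tray, 90 x 160 mm (x, y), floor 4 mm, rim 4 mm thick, rim top 12 mm above the underside. Tray and handle weigh about 220 g, balanced about the handle; a grip of 30 to 50 N is plenty, and a harder one makes it tremble. At the start the underside lies on the fixture's base, 20 mm above the bench.
- mallet_head (a point): Centre of the mallet's head, a brass cylinder with black rubber faces, 44 mm in diameter, 60 mm long. The mallet stands on one face, head axis (its own z) upright, so this point is 30 mm above the bench. It weighs about 300 g, most of it in the head, and balances about 7 mm from the head's centre towards the handle.
- mallet_handle (a point): Point on the mallet's level wooden handle 43 mm from the head's axis towards the handle's free end, 30 mm above the bench. The handle is 16 mm wide (mallet's y) and 18 mm high, and runs from the head along the mallet's -x to 155 mm from the head's axis.
- ring_a_mid (a point): Centre of a brass ring lying flat in the tray, 26 mm outside, 18 mm inside, 8 mm high, at the pin's end of the tray.
- ring_b_mid (a point): Centre of a steel ring lying flat in the tray, same sizes as the brass one, at the pin's end of the tray.
- finial_mid (a point): Centre of a copper finial 24 mm in diameter and 32 mm high, standing at the other end of the tray; z along its axis.
- jar_mid (a point): Centre of an amber glass jar with a steel cap, 52 mm in diameter, 75 mm high, to be left alone.
- cone_mid (a point): Centre of a standing steel ring cone, foot 50 mm in diameter, 112 mm high, to be left alone.
- block_mid (a point): Centre of a pale wooden block 60 x 60 x 40 mm, to be left alone.
- tin_mid (a point): Centre of a green tin 60 mm in diameter, 50 mm high, to be left alone.
There are look-alikes about, which are no part of the job. Of the things like the part that bears carrier_handle, leave any that is purple; of the rest the larger one is meant.

How it is judged:
On the way, in this order (a step that is already met when the one before it is completed fails the run):
1. the release pin is driven fully down by the mallet's head (value of joint pin above 0.0098 m and contact force between mallet and pin above 0.5 N and horizontal distance between mallet_head and pin_top below 0.035 m).
2. the mallet is back on the bench, clear of the fixture, and let go (height (world z) of mallet_head below 0.036 m and contact force between mallet and the fingers below 0.05 N and contact force between mallet and fixture below 0.05 N and linear speed of mallet below 0.03 m/s), for 0.2 s.
3. the tray is lifted out of the fixture by the gripper (height (world z) of carrier_tray above 0.06 m and contact force between carrier and the fingers above 1 N and contact force between carrier and fixture below 0.05 N), for 0.2 s.
At the end, for the whole second after the job is handed in: The gripper holds the tray, underside over 95 mm above the bench, within 7 deg of level, still, touching neither fixture nor mallet; rings flat and finial upright (20 deg) inside it; pin down over 9 mm; mallet at rest on the bench, let go, clear of the fixture (all of step 2 and height (world z) of carrier_tray above 0.095 m and angle between carrier_tray's own z axis and vertical below 0.12 rad and linear speed of carrier below 0.03 m/s and angular speed of carrier below 0.6 rad/s and contact force between carrier and the fingers above 1 N and contact force between carrier and fixture below 0.05 N and contact force between carrier and mallet below 0.05 N and value of joint pin above 0.009 m and x of ring_a_mid in the frame of carrier_tray between -0.045 and 0.045 m and y of ring_a_mid in the frame of carrier_tray between -0.08 and 0.08 m and z of ring_a_mid in the frame of carrier_tray between 0 and 0.016 m and angle between each of ring_a_mid, ring_b_mid, finial_mid's own z axis and vertical below 0.35 rad and x of ring_b_mid in the frame of carrier_tray between -0.045 and 0.045 m and y of ring_b_mid in the frame of carrier_tray between -0.08 and 0.08 m and z of ring_b_mid in the frame of carrier_tray between 0 and 0.016 m and x of finial_mid in the frame of carrier_tray between -0.045 and 0.045 m and y of finial_mid in the frame of carrier_tray between -0.08 and 0.08 m and z of finial_mid in the frame of carrier_tray between 0 and 0.028 m); the arm keeps its last pose, push and grip.
It fails at once if the gripper or arm pushes the pin itself (contact force between any of the fingers, the arm and pin above 0.5 N).
It fails at once if the tray is tipped by more than 17 degrees (angle between carrier_tray's own z axis and vertical above 0.3 rad).
It fails at once if jar, cone, block or tin is moved by more than 2 cm (distance of any of jar_mid, cone_mid, block_mid, tin_mid from where it was at the start of the episode above 0.02 m).
It also fails if it takes over 67 s, if anything falls off the work surface, if the arm or the gripper's body presses on something with over 40 N, if the wrist force passes 120 N, or if a joint passes its speed limit or range.

## Working session

There is one attempt and no reset: what is moved stays moved. The work goes in short steps, Python scripts to look and compute and a tool call to move; the robot and the scene stay as the last step left them, time stands still between calls to the robot, and variables do not carry over. Pictures are saved under pics/ and viewed, at most 10 in all, crops included, and the job is handed in when it is done.

Besides the shell and the picture viewer there is one more tool, called after "Call:" as name([rows], argument=value, ...), one row to a line, values as JSON. drive_tool: Moves the arm, as the interface text tells. Its arguments: {"type":"object","properties":{"commands":{"type":"array"},"gripper":{"type":"number"}},"required":["commands"]}

```bash
mkdir -p pics; cat > h.py <<'E'
import numpy as np, cv2, pickle
from bench import get_obs, snapshot, close_job
def snap(n,tag):
    s=snapshot(n); cv2.imwrite(f'pics/{tag}.png',s['image']); pickle.dump(s,open(f'{tag}.pkl','wb')); return s
def load(tag): return pickle.load(open(f'{tag}.pkl','rb'))
def world(s,u,v,r=1):
    p=s['range_z'][int(v)-r:int(v)+r+1,int(u)-r:int(u)+r+1]; z=np.median(p[p>0])
    c=np.array([(u-s['cx'])/s['fx']*z,(v-s['cy'])/s['fy']*z,z])
    R=cv2.Rodrigues(np.array(s['rvec'],float))[0]; return R.T@(c-np.array(s['tvec']).ravel())
def ray(s,u,v,h):
    R=cv2.Rodrigues(np.array(s['rvec'],float))[0];t=np.array(s['tvec']).ravel()
    o=-R.T@t; d=R.T@np.array([(u-s['cx'])/s['fx'],(v-s['cy'])/s['fy'],1]); return o+d*(h-o[2])/d[2]
def proj(s,p): return cv2.projectPoints(np.array(p,float).reshape(-1,3),np.array(s['rvec'],float),np.array(s['tvec'],float),np.array([[s['fx'],0,s['cx']],[0,s['fy'],s['cy']],[0,0,1]]),None)[0][:,0]
E
python3 - <<'E'
from h import *
a=snap('scene','s0');b=snap('top','t0')
for s in(a,b):
    R=cv2.Rodrigues(np.array(s['rvec'],float))[0];print(-R.T@np.array(s['tvec']).ravel(),s['fx'])
    print(R.round(2).tolist())
cv2.imwrite('pics/both.png',np.hstack([cv2.resize(a['image'],(400,300)),cv2.resize(b['image'],(400,300))]))
cv2.imwrite('pics/t0b.png',cv2.resize(b['image'],(800,600),interpolation=cv2.INTER_CUBIC))
print(get_obs())
E
```

```text
[1.09548492 0.52223203 0.58494924] 372.4056929110645
[[-0.71, 0.71, 0.01], [0.38, 0.4, -0.84], [-0.6, -0.59, -0.55]]
[ 0.40394964 -0.0357103   1.19609367] 481.87057745012464
[[0.02, -1.0, -0.01], [-0.99, -0.02, -0.14], [0.13, 0.02, -0.99]]
{'time': 0.1, 'joint_positions': array([-1.43808584e+00,  8.78852610e-02,  1.37208664e+00,  9.58264651e-06,
        1.68359830e+00, -1.03092254e-01]), 'qvel': array([ 0.00346753, -0.00025059, -0.00431318,  0.00084727,  0.00148651,
       -0.00180274]), 'joint_torque': array([ 1.66541246e-03, -3.41252625e+01, -3.03301620e+01,  7.19330949e-02,
        3.04484647e-02, -9.89153455e-05]), 'tool_pos': array([ 0.12843075, -0.53429132,  0.20442731]), 'ee_rot': array([-3.13962659e+00, -2.12981772e-04,  2.35803598e-01]), 'wrist_force': array([-0.12285307,  0.06698904,  0.14521651]), 'wrist_torque': array([-0.02016323, -0.00978445, -0.02397512]), 'finger_force': 0.0, 'width': 0.09386987850530458}
```

View pics/t0b.png

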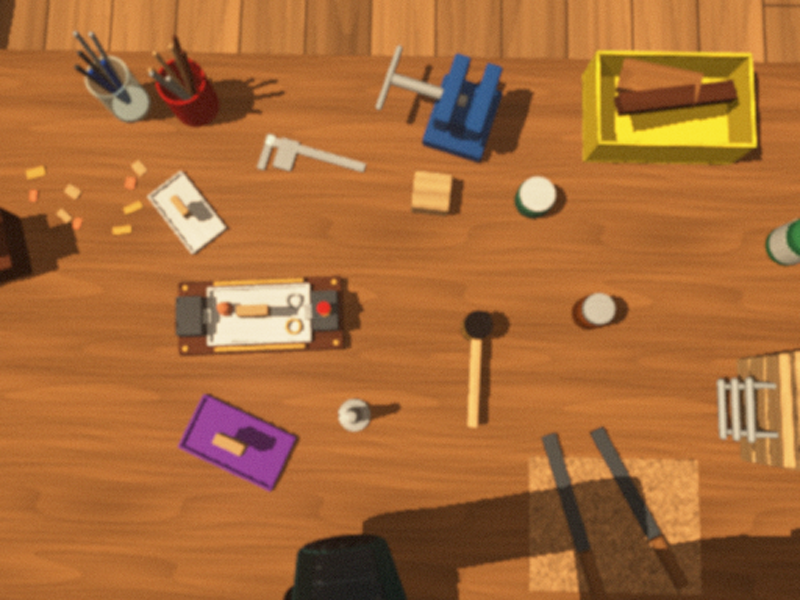

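View pics/s0.png

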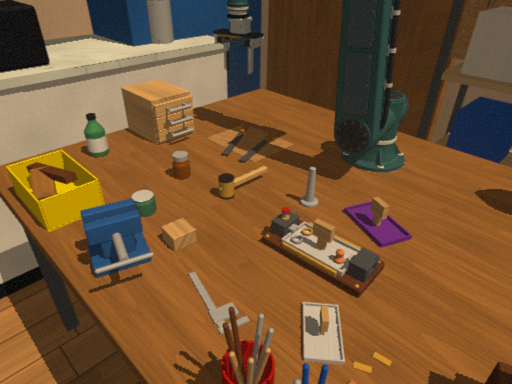

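In the enlarged top view (800 px wide, image right is -y) there are three trays with fins:
- docked white tray at (252,311), in the fixture
- purple tray at (240,440), excluded by colour
- small white tray at (187,210)

The docked one is the larger non-purple tray, so it is the one meant. The mallet head is at (479,325) with its handle running down to (473,425). The pin cap is at (324,309). I'll confirm in a crop and measure.

```bash
python3 - <<'E'
from h import *
t=load('t0');s=load('s0')
c=t['image'][100:320,90:350]; cv2.imwrite('pics/c1.png',cv2.resize(c[:200],(780,600),interpolation=cv2.INTER_CUBIC))
f=.64
for n,u,v in [('pin',324,309),('fin',252,311),('finfar',238,311),('finnear',266,311),('blk-',324,297),('blk+',188,316),('head',479,325),('h1',476,345),('h2',473,420),('ringS',295,300),('finial',224,309),('jar',600,310),('cone',354,414),('block',433,190),('tin',538,195)]:
    print(n,world(t,u*f,v*f).round(4))
for n,u,v in [('pin',286,211),('head',226,180),('fin',324,225),('hend',266,169),('h1',238,183)]: print('S',n,world(s,u,v).round(4))
E
```

```text
pin [0.5337 0.0695 0.0803]
fin [0.5273 0.1756 0.0883]
finfar [0.5266 0.1961 0.09  ]
finnear [0.528  0.1551 0.0863]
blk- [0.555  0.0725 0.0561]
blk+ [0.521  0.2796 0.0551]
head [ 0.5172 -0.164   0.0608]
h1 [ 0.4885 -0.1622  0.038 ]
h2 [ 0.3746 -0.1586  0.0383]
ringS [0.5537 0.1212 0.0223]
finial [0.5334 0.2256 0.0523]
jar [ 0.5425 -0.3425  0.0755]
cone [0.3806 0.0186 0.1099]
block [ 0.7316 -0.0922  0.0396]
tin [ 0.7247 -0.2559  0.048 ]
S pin [0.5411 0.0773 0.0803]
S head [ 0.529  -0.1495  0.061 ]
S fin [0.5317 0.1779 0.0903]
S hend [ 0.3693 -0.1497  0.0342]
S h1 [ 0.481  -0.1537  0.0295]
```

View pics/c1.png

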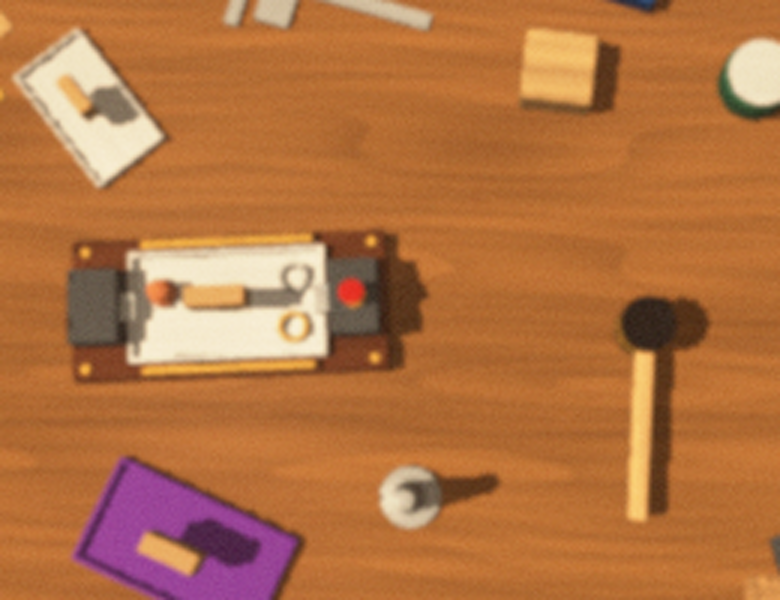

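The crop confirms the docked white tray (fin at crop (214,295)) is the right one, with the red pin at (351,291) and the mallet head at (650,322). The measured heights of 80, 88 and 61 mm match the text. I'm moving above the mallet handle.

Call:
drive_tool([
  [0, 0, 0, 0, 0, 0.92],
  [0, 0, 0, 0, 0, 0.92],
  [0, 0, 0, 0, 0, 0.92],
  [0.84, -0.96, 0, 0, 0, 0],
  [0.84, -0.96, 0, 0, 0, 0],
  [0.84, -0.96, 0, 0, 0, 0],
  [0.84, -0.96, 0, 0, 0, 0],
  [0.84, -0.96, 0, 0, 0, 0],
  [0.84, -0.96, 0, 0, 0, 0],
  [0.84, -0.96, 0, 0, 0, 0],
  [0.84, -0.96, 0, 0, 0, 0],
  [0.84, -0.96, 0, 0, 0, 0],
  [0.84, -0.96, 0, 0, 0, 0],
  [0, 0, 0, 0, 0, 0],
  [0, 0, 0, 0, 0, 0],
  [0, 0, 0, 0, 0, 0],
], gripper=0)

```text
time: 2.1
tool_pos: [0.4789, -0.1656, 0.2053]
ee_rot: [3.141, 0.001, -0.042]
wrist_force: [-1.1, 0.1, -0.7]
width: 0.0941
finger_force: 0.0
```

```bash
python3 - <<'E'
from h import *
w=snap('wrist','w1');o=get_obs();print(o['tool_pos'],o['ee_rot'])
cv2.imwrite('pics/w1b.png',cv2.resize(w['image'],(800,600)))
E
```

```text
[ 0.47893508 -0.16563609  0.2054598 ] [ 3.14127037e+00  1.68464520e-04 -4.22206709e-02]
```

View pics/w1b.png

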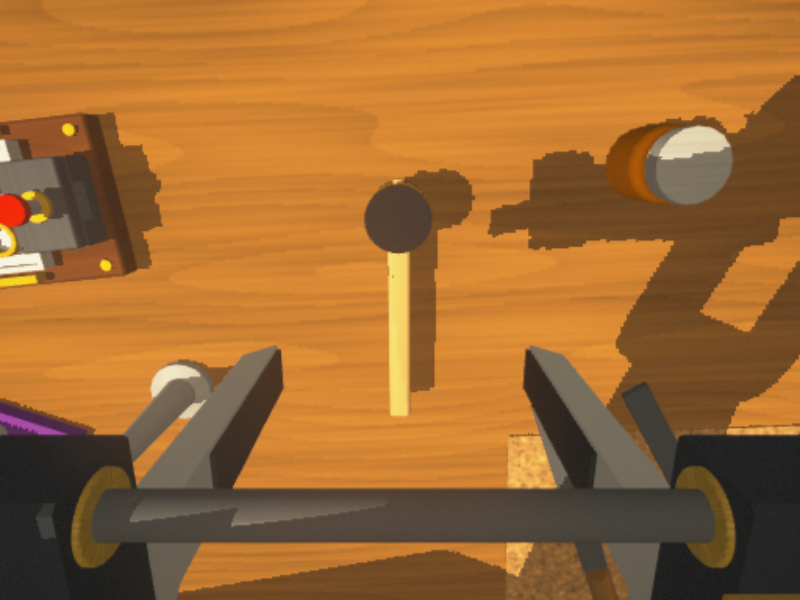

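The wrist view shows the mallet head face centred at (397,217) and the handle from (398,255) to (400,413), between the open fingers. The pin and fixture are at left and the jar at right.

```bash
python3 - <<'E'
from h import *
w=load('w1');f=.64
for n,u,v in [('head',397,217),('h1',398,262),('h2',400,408),('hL',388,340),('hR',408,340),('pin',10,210),('jar',690,165)]:
    print(n,world(w,u*f,v*f).round(4), ray(w,u*f,v*f,.06 if n=='head' else .039 if n[0]=='h' else .08).round(4))
E
```

```text
head [ 0.5191 -0.1638  0.059 ] [ 0.5192 -0.1638  0.06  ]
h1 [ 0.485  -0.1628  0.0385] [ 0.4851 -0.1628  0.039 ]
h2 [ 0.3707 -0.1593  0.0383] [ 0.3711 -0.1593  0.039 ]
hL [ 4.119e-01 -1.510e-01 -3.000e-04] [ 0.427  -0.1529  0.039 ]
hR [ 0.4257 -0.1676  0.0373] [ 0.4264 -0.1676  0.039 ]
pin [0.5355 0.0688 0.0795] [0.5355 0.0684 0.08  ]
jar [ 0.5446 -0.3404  0.0745] [ 0.5449 -0.3374  0.08  ]
```

Call:
drive_tool([
  [0.02, -0.07, 0.9, 0, 0, 0],
  [0, 0, 1, 0, 0, 0],
  [0, 0, 1, 0, 0, 0],
  [0, 0, 0.8, 0, 0, 0],
  [0, 0, 0.6, 0, 0, 0],
  [0, 0, 0.55, 0, 0, 0],
  [0, 0, 0, 0, 0, 0],
  [0, 0, 0, 0, 0, 0],
  [0, 0, 0, 0, 0, 0],
])

```text
time: 3.28
tool_pos: [0.4815, -0.1626, 0.013]
ee_rot: [3.14, -0.003, -0.041]
wrist_force: [0.0, -0.8, 0.0]
width: 0.0934
finger_force: 0.0
```

Call:
drive_tool([
  [0, 0, 0, 0, 0, 0],
  [0, 0, 0, 0, 0, 0],
  [0, 0, 0, 0, 0, 0],
  [0, 0, 0, 0, 0, 0],
  [0, 0, 0, 0, 0, 0],
  [0, 0, 0, 0, 0, 0],
  [0, 0, 0, 0, 0, 0],
  [0, 0, 0, 0, 0, 0],
  [0, 0, 0, 0, 0, 0],
  [0, 0, 0, 0, 0, 0],
], gripper=1)

```text
time: 4.53
tool_pos: [0.4805, -0.162, 0.0115]
ee_rot: [3.141, 0.0, -0.04]
wrist_force: [-0.3, 0.1, -0.0]
width: 0.016
finger_force: 30.0
```

Call:
drive_tool([
  [0, 0, -0.3, 0, 0, 0],
  [0, 0, -0.5, 0, 0, 0],
  [0, 0, -0.8, 0, 0, 0],
  [0, 0, -0.9, 0, 0, 0],
  [0, 0, -0.9, 0, 0, 0],
  [0, 0, -0.7, 0, 0, 0],
  [0, 0, -0.3, 0, 0, 0],
  [0, -0.4, 0, 0, 0, 0],
  [0, -0.8, 0, 0, 0, 0],
  [0.1, -0.8, 0, 0, 0, 0],
  [0.1, -0.8, 0, 0, 0, 0],
  [0.1, -0.8, 0, 0, 0, 0],
  [0.1, -0.8, 0, 0, 0, 0],
  [0.1, -0.8, 0, 0, 0, 0],
  [0, -0.4, 0, 0, 0, 0],
  [0, 0, 0, 0, 0, 0],
  [0, 0, 0, 0, 0, 0],
  [0, 0, 0, 0, 0, 0],
])

```text
time: 6.78
tool_pos: [0.5095, 0.0602, 0.1874]
ee_rot: [3.141, 0.0, -0.042]
wrist_force: [-0.8, -0.2, -2.1]
width: 0.0155
finger_force: 30.0
```

```bash
python3 - <<'E'
from h import *
w=snap('wrist','w2');s=snap('scene','s2');o=get_obs();print(o['tool_pos'],o['ee_rot'])
cv2.imwrite('pics/w2b.png',np.hstack([cv2.resize(w['image'],(400,300)),cv2.resize(s['image'][120:300,200:440],(400,300))]))
E
```

```text
[0.50957609 0.06032782 0.18755527] [ 3.14132428e+00 -1.75083116e-04 -4.16113708e-02]
```

View pics/w2b.png

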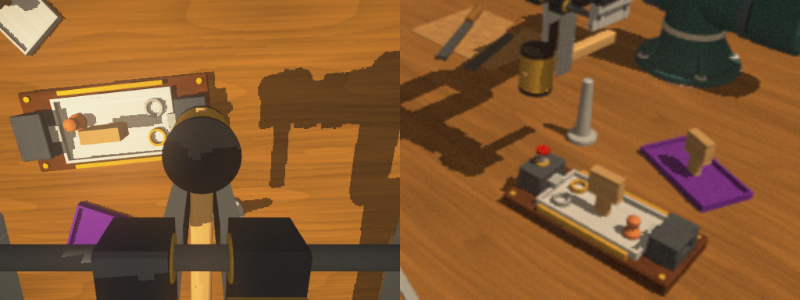

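The left half is the wrist view: the head at (202,155) is held and hides the pin. In the right half (scene crop) the mallet looks about level. I'll check the head's pose from depth.

```bash
python3 - <<'E'
from h import *
w=load('w2');f=512/400
P=np.array([world(w,(202+a)*f,(155+b)*f) for a in range(-34,35,3) for b in range(-34,35,3) if a*a+b*b<34**2])
P=P[abs(P[:,2]-np.median(P[:,2]))<.015]
A=np.c_[P[:,:2]-P[:,:2].mean(0),np.ones(len(P))];print(P.mean(0),np.linalg.lstsq(A,P[:,2],rcond=None)[0])
t=snap('top','t2')
print(world(w,202*f,155*f))
s=load('s2')
for u,v in [(543-400,152)]:
  print('pin',world(s,200+u*.6,120+v*.6))
E
```

```text
[0.54776974 0.05788485 0.23506557] [-0.00353739 -0.00261545  0.23506557]
[0.5480315  0.05795194 0.23503533]
pin [0.54156666 0.07720135 0.07986904]
```

Call:
drive_tool([
  [-0.16, -0.29, 0, 0, 0, 0],
  [0, 0, 0, 0, 0, 0],
  [0, 0, 0.5, 0, 0, 0],
  [0, 0, 0.7, 0, 0, 0],
  [0, 0, 0.6, 0, 0, 0],
  [0, 0, 0.4, 0, 0, 0],
  [0, 0, 0, 0, 0, 0],
  [0, 0, 0, 0, 0, 0],
])

```text
time: 7.92
tool_pos: [0.5044, 0.0731, 0.1006]
ee_rot: [-3.142, -0.002, -0.04]
wrist_force: [-0.2, -1.3, -2.8]
width: 0.0155
finger_force: 30.0
```

```bash
python3 - <<'E'
from h import *
s=snap('scene','s3');o=get_obs();print(o['tool_pos'],o['wrist_force'])
cv2.imwrite('pics/s3b.png',cv2.resize(s['image'][150:270,240:400],(800,600),interpolation=cv2.INTER_CUBIC))
E
```

```text
[0.50462077 0.07304454 0.10089212] [ 0.76936123 -0.15370202 -2.546171  ]
```

View pics/s3b.png

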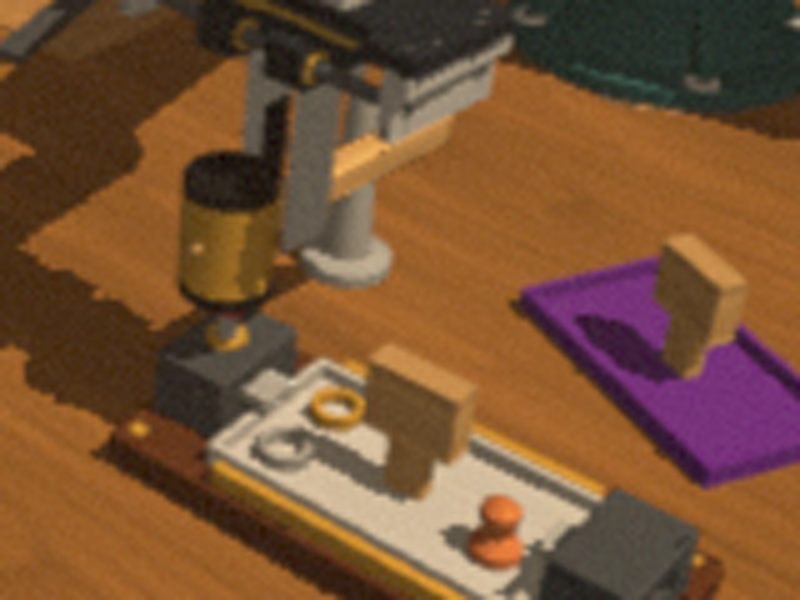

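The head sits directly over the red cap (cap just visible at (230,310)) and the fingers are well clear. Now I'll press.

Call:
drive_tool([
  [0, 0, 0.1, 0, 0, 0],
  [0, 0, 0.1, 0, 0, 0],
  [0, 0, 0.08, 0, 0, 0],
  [0, 0, 0.08, 0, 0, 0],
  [0, 0, 0.06, 0, 0, 0],
  [0, 0, 0, 0, 0, 0],
  [0, 0, 0, 0, 0, 0],
  [0, 0, 0, 0, 0, 0],
])

```text
time: 8.98
tool_pos: [0.5038, 0.073, 0.0827]
ee_rot: [3.142, -0.0, -0.04]
wrist_force: [-0.3, -0.5, -0.5]
width: 0.0158
finger_force: 30.0
```

Call:
drive_tool([
  [0, 0, 0.05, 0, 0, 0],
  [0, 0, 0.04, 0, 0, 0],
  [0, 0, 0, 0, 0, 0],
  [0, 0, 0, 0, 0, 0],
  [0, 0, 0, 0, 0, 0],
  [0, 0, 0, 0, 0, 0],
])

```text
time: 9.72
tool_pos: [0.5038, 0.073, 0.0793]
ee_rot: [3.142, -0.0, -0.04]
wrist_force: [-1.2, 0.4, 4.2]
width: 0.0159
finger_force: 30.0
```

Call:
drive_tool([
  [0, 0, 0.05, 0, 0, 0],
  [0, 0, 0, 0, 0, 0],
  [0, 0, 0, 0, 0, 0],
  [0, 0, 0, 0, 0, 0],
  [0, 0, 0, 0, 0, 0],
])

```text
time: 10.35
tool_pos: [0.5037, 0.073, 0.0791]
ee_rot: [3.142, -0.001, -0.04]
wrist_force: [-4.1, 0.9, 11.8]
width: 0.0156
finger_force: 30.0
```

```bash
python3 - <<'E'
from h import *
s=snap('scene','s4');o=get_obs();print(o['tool_pos'],o['wrist_force'])
cv2.imwrite('pics/s4b.png',cv2.resize(s['image'][150:270,240:400],(800,600),interpolation=cv2.INTER_CUBIC))
for x,y in [(230,170),(215,170),(250,170),(230,195)]: print(world(s,240+x/5,150+y/5))
E
```

```text
[0.50375483 0.07302336 0.07911795] [-5.56963461 -0.19814342 12.2475974 ]
[ 0.34818217 -0.08505816  0.00070778]
[ 0.35549703 -0.09068012  0.00129222]
[0.5111933  0.05934784 0.13344842]
[0.52945742 0.06328827 0.12941574]
```

View pics/s4b.png

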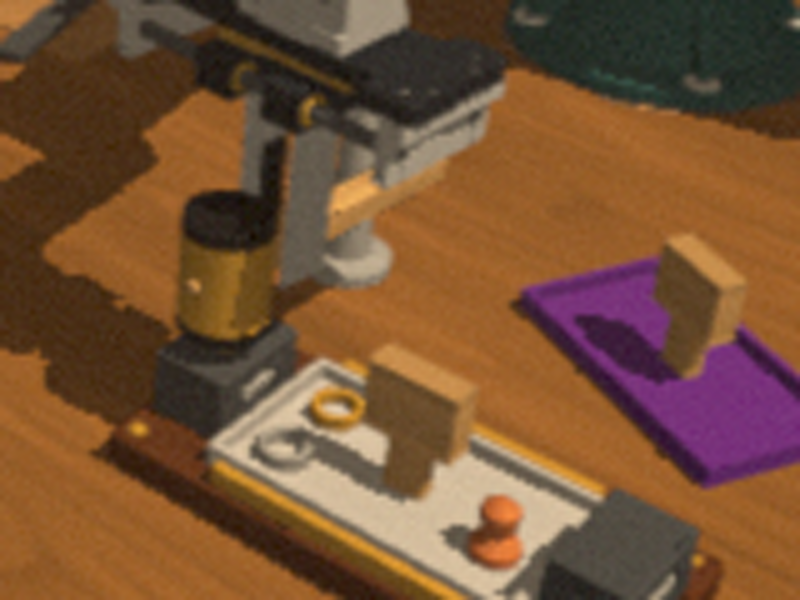

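The pin is on its stop: TCP travel has stopped, the force is rising and both tongues are drawn back. Next I put the mallet back where it stood.

Call:
drive_tool([
  [0, 0, -0.3, 0, 0, 0],
  [0, 0, -0.5, 0, 0, 0],
  [0, 0, -0.8, 0, 0, 0],
  [0, 0, -0.8, 0, 0, 0],
  [0, 0, -0.4, 0, 0, 0],
  [0, 0.5, 0, 0, 0, 0],
  [0, 0.9, 0, 0, 0, 0],
  [-0.1, 0.9, 0, 0, 0, 0],
  [-0.1, 0.9, 0, 0, 0, 0],
  [-0.1, 0.9, 0, 0, 0, 0],
  [-0.05, 0.9, 0, 0, 0, 0],
  [0, 0.6, 0, 0, 0, 0],
  [0, 0.27, 0, 0, 0, 0],
  [0, 0, 0, 0, 0, 0],
  [0, 0, 0.6, 0, 0, 0],
  [0, 0, 1, 0, 0, 0],
  [0, 0, 1, 0, 0, 0],
  [0, 0, 0.7, 0, 0, 0],
  [0, 0, 0.4, 0, 0, 0],
  [0, 0, 0, 0, 0, 0],
])

```text
time: 12.9
tool_pos: [0.4795, -0.16, 0.04]
ee_rot: [-3.14, 0.002, -0.039]
wrist_force: [-0.6, -0.3, -2.5]
width: 0.0159
finger_force: 30.0
```

Call:
drive_tool([
  [0, 0, 0.3, 0, 0, 0],
  [0, 0, 0, 0, 0, 0],
  [0, 0, 0, 0, 0, 0],
  [0, 0, 0, 0, 0, 0],
])

```text
time: 13.4
tool_pos: [0.4806, -0.1613, 0.0297]
ee_rot: [3.141, -0.001, -0.04]
wrist_force: [0.1, -1.0, -1.5]
width: 0.0157
finger_force: 30.0
```

Call:
drive_tool([
  [0, 0, 0.2, 0, 0, 0],
  [0, 0, 0.15, 0, 0, 0],
  [0, 0, 0.05, 0, 0, 0],
  [0, 0, 0, 0, 0, 0],
  [0, 0, 0, 0, 0, 0],
  [0, 0, 0, 0, 0, 0],
  [0, 0, 0, 0, 0, 0],
])

```text
time: 14.28
tool_pos: [0.4803, -0.1611, 0.0133]
ee_rot: [3.141, -0.0, -0.04]
wrist_force: [-0.6, 0.2, -3.4]
width: 0.0157
finger_force: 30.0
```

Call:
drive_tool([
  [0, 0, 0.03, 0, 0, 0],
  [0, 0, 0, 0, 0, 0],
  [0, 0, 0, 0, 0, 0],
  [0, 0, 0, 0, 0, 0],
])

```text
time: 14.78
tool_pos: [0.4802, -0.161, 0.0119]
ee_rot: [3.142, -0.0, -0.04]
wrist_force: [-0.7, -0.6, -3.0]
width: 0.0157
finger_force: 30.0
```

Call:
drive_tool([
  [0, 0, 0, 0, 0, 0],
  [0, 0, 0, 0, 0, 0],
  [0, 0, 0, 0, 0, 0],
  [0, 0, 0, 0, 0, 0],
  [0, 0, 0, 0, 0, 0],
  [0, 0, 0, 0, 0, 0],
  [0, 0, 0, 0, 0, 0],
  [0, 0, 0, 0, 0, 0],
], gripper=0)

```text
time: 15.78
tool_pos: [0.4802, -0.161, 0.0119]
ee_rot: [3.142, -0.0, -0.04]
wrist_force: [0.1, -0.3, 0.1]
width: 0.0917
finger_force: 0.0
```

Call:
drive_tool([
  [0, 0, -0.4, 0, 0, 0],
  [0, 0, -0.8, 0, 0, 0],
  [0, 0, -1, 0, 0, 0],
  [0, 0, -1, 0, 0, 0],
  [0, 0, -1, 0, 0, 0],
  [0, 0, -0.8, 0, 0, 0],
  [0.1, -0.9, 0, 0, 0, 0],
  [0.1, -0.9, 0, 0, 0, 0],
  [0.1, -0.9, 0, 0, 0, 0],
  [0.1, -0.9, 0, 0, 0, 0],
  [0.1, -0.9, 0, 0, 0, 0],
  [0.1, -0.9, 0, 0, 0, 0],
  [0.1, -0.9, 0, 0, 0, 0],
  [0.1, -0.9, 0, 0, 0, 0],
  [0.05, -0.9, 0, 0, 0, 0],
  [0, -0.35, 0, 0, 0, 0],
  [0, 0, 0, 0, 0, 0],
])

```text
time: 17.9
tool_pos: [0.5277, 0.1755, 0.2124]
ee_rot: [3.141, -0.001, -0.039]
wrist_force: [0.5, 0.1, -0.6]
width: 0.0936
finger_force: 0.0
```

Call:
drive_tool([
  [0, 0, 0, 0, 0, -1],
  [0, 0, 0, 0, 0, -1],
  [0, 0, 0, 0, 0, -1],
  [0, 0, 0, 0, 0, -1],
  [0, 0, 0, 0, 0, -1],
  [0, 0, 0, 0, 0, -1],
  [0, 0, 0, 0, 0, -1],
  [0, 0, 0, 0, 0, -1],
  [0, 0, 0, 0, 0, -1],
  [0, 0, 0, 0, 0, -1],
  [0, 0, 0, 0, 0, -1],
  [0, 0, 0, 0, 0, -1],
  [0, 0, 0, 0, 0, -1],
  [0, 0, 0, 0, 0, -1],
  [0, 0, 0, 0, 0, -1],
  [0, 0, 0, 0, 0, -1],
  [0, 0, 0, 0, 0, -0.6],
  [0, 0, 0, 0, 0, 0],
  [0, 0, 0, 0, 0, 0],
])

```text
time: 20.27
tool_pos: [0.5278, 0.1744, 0.2121]
ee_rot: [3.141, 0.0, 1.618]
wrist_force: [0.4, -0.3, -0.2]
width: 0.0938
finger_force: 0.0
```

```bash
python3 - <<'E'
from h import *
w=snap('wrist','w5');t=snap('top','t5');o=get_obs();print(o['tool_pos'],o['ee_rot'])
cv2.imwrite('pics/w5b.png',cv2.resize(w['image'],(800,600),interpolation=cv2.INTER_CUBIC))
f=.64
s=snap('scene','s5')
print('mallet',world(s,226,180),'top',world(t,479*f,325*f),'pincap depth', )
E
```

```text
[0.52779524 0.17484525 0.21197806] [3.14141818e+00 2.49278008e-04 1.61866228e+00]
mallet [ 0.52965705 -0.14867448  0.06169133] top [ 0.51742279 -0.16427312  0.0581214 ] pincap depth
```

View pics/w5b.png

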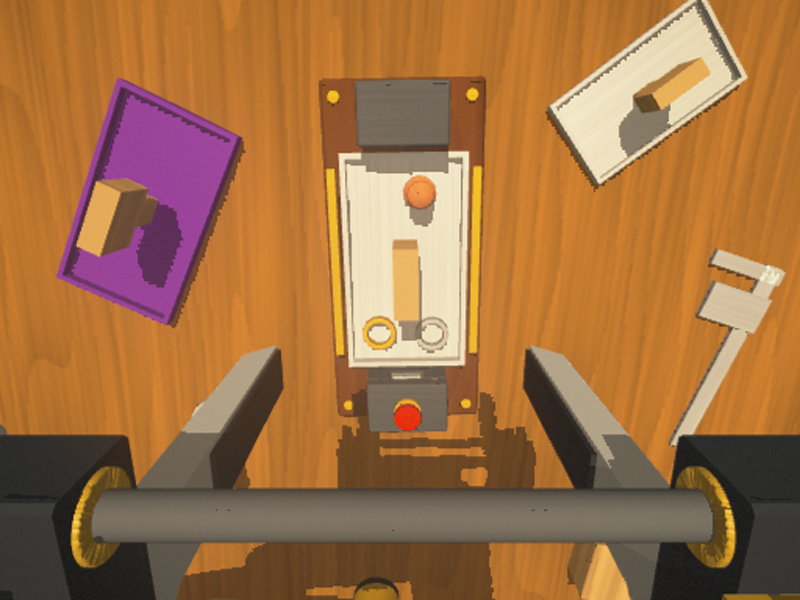

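The wrist view shows the fin's top face from (404,249) to (407,320), the pin cap down at (407,415), and the rings and finial in place. I'll measure the fin.

```bash
python3 - <<'E'
from h import *
w=load('w5');f=.64
for n,u,v in [('far',405,255),('mid',406,285),('near',407,314),('pin',407,415),('blk',385,395),('ra',380,318),('rimN',400,362)]:
    print(n,world(w,u*f,v*f).round(4))
for u,v in [(394,285),(418,285)]: print('edge',ray(w,u*f,v*f,.09))
for u,v in [(405,249),(407,320)]: print('end',ray(w,u*f,v*f,.09))
E
```

```text
far [0.5281 0.1946 0.0891]
mid [0.5296 0.1758 0.0894]
near [0.5312 0.1567 0.0888]
pin [0.5355 0.0733 0.0671]
blk [0.5189 0.0818 0.0543]
ra [0.5123 0.1334 0.0295]
rimN [0.5292 0.0984 0.0305]
edge [0.52215092 0.17560714 0.09      ]
edge [0.53702644 0.17631351 0.09      ]
end [0.52786472 0.19852736 0.09      ]
end [0.53135127 0.15311813 0.09      ]
```

Call:
drive_tool([
  [0.02, 0.045, 0, 0, 0, -0.3],
  [0, 0, 0.5, 0, 0, 0],
  [0, 0, 0.9, 0, 0, 0],
  [0, 0, 0.9, 0, 0, 0],
  [0, 0, 0.8, 0, 0, 0],
  [0, 0, 0.5, 0, 0, 0],
  [0, 0, 0.35, 0, 0, 0],
  [0, 0, 0, 0, 0, 0],
  [0, 0, 0, 0, 0, 0],
  [0, 0, 0, 0, 0, 0],
])

```text
time: 21.68
tool_pos: [0.5304, 0.1764, 0.0552]
ee_rot: [3.139, -0.0, 1.65]
wrist_force: [0.2, 0.4, -0.1]
width: 0.0937
finger_force: 0.0
```

Call:
drive_tool([
  [0, 0, 0, 0, 0, 0],
  [0, 0, 0, 0, 0, 0],
  [0, 0, 0, 0, 0, 0],
  [0, 0, 0, 0, 0, 0],
  [0, 0, 0, 0, 0, 0],
  [0, 0, 0, 0, 0, 0],
  [0, 0, 0, 0, 0, 0],
  [0, 0, 0, 0, 0, 0],
  [0, 0, 0, 0, 0, 0],
  [0, 0, 0, 0, 0, 0],
], gripper=1)

```text
time: 22.92
tool_pos: [0.5295, 0.1762, 0.0538]
ee_rot: [-3.142, 0.0, 1.65]
wrist_force: [0.4, 0.0, -0.6]
width: 0.0161
finger_force: 30.0
```

Gripped at 16.1 mm opening. I'll lift slowly.

Call:
drive_tool([
  [0, 0, -0.05, 0, 0, 0],
  [0, 0, -0.1, 0, 0, 0],
  [0, 0, -0.1, 0, 0, 0],
  [0, 0, -0.1, 0, 0, 0],
  [0, 0, -0.1, 0, 0, 0],
  [0, 0, -0.1, 0, 0, 0],
  [0, 0, -0.15, 0, 0, 0],
  [0, 0, -0.15, 0, 0, 0],
  [0, 0, -0.15, 0, 0, 0],
  [0, 0, -0.15, 0, 0, 0],
  [0, 0, -0.15, 0, 0, 0],
  [0, 0, 0, 0, 0, 0],
  [0, 0, 0, 0, 0, 0],
])

```text
time: 24.55
tool_pos: [0.5294, 0.1762, 0.1057]
ee_rot: [-3.141, 0.0, 1.65]
wrist_force: [-0.5, 0.0, -4.1]
width: 0.0159
finger_force: 30.0
```

Call:
drive_tool([
  [0, 0, -0.1, 0, 0, 0],
  [0, 0, -0.15, 0, 0, 0],
  [0, 0, -0.15, 0, 0, 0],
  [0, 0, -0.15, 0, 0, 0],
  [0, 0, -0.15, 0, 0, 0],
  [0, 0, -0.15, 0, 0, 0],
  [0, 0, -0.15, 0, 0, 0],
  [0, 0, -0.15, 0, 0, 0],
  [0, 0, -0.15, 0, 0, 0],
  [0, 0, -0.1, 0, 0, 0],
  [0, 0, -0.05, 0, 0, 0],
  [0, 0, 0, 0, 0, 0],
  [0, 0, 0, 0, 0, 0],
  [0, 0, 0, 0, 0, 0],
  [0, 0, 0, 0, 0, 0],
  [0, 0, 0, 0, 0, 0],
])

```text
time: 26.55
tool_pos: [0.5295, 0.1762, 0.1638]
ee_rot: [-3.141, 0.0, 1.65]
wrist_force: [-0.4, -0.3, -2.6]
width: 0.0157
finger_force: 30.0
```

```bash
python3 - <<'E'
from h import *
s=snap('scene','s6');o=get_obs();print(o['tool_pos'],o['ee_rot'],o['wrist_force'],o['wrist_torque'],o['width'])
cv2.imwrite('pics/s6b.png',cv2.resize(s['image'][100:280,200:440],(800,600),interpolation=cv2.INTER_CUBIC))
E
```

```text
[0.52948922 0.17619973 0.16380653] [-3.14152800e+00  1.43439527e-04  1.64982547e+00] [ 0.17463211 -0.15524888 -3.9454111 ] [-0.08709254 -0.08651742 -0.02234505] 0.01577809489520334
```

View pics/s6b.png

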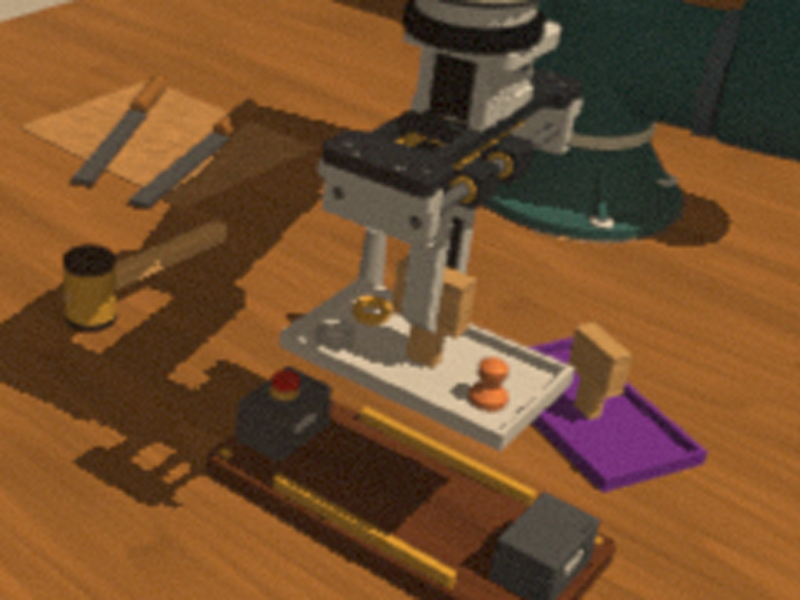

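The tray hangs about 130 mm up and level, with the rings flat, the finial standing and the mallet at rest. I'll check the tilt numerically and hand in if it is fine.

```bash
python3 - <<'E'
from h import *
s=load('s6')
P=np.array([world(s,200+u*.3,100+v*.3) for u,v in [(340,322),(410,378),(450,385),(470,410),(500,420),(535,390),(470,350),(345,310)]])
P=P[:,:];A=np.c_[P[:,:2]-P[:,:2].mean(0),np.ones(len(P))];x=np.linalg.lstsq(A,P[:,2],rcond=None)[0]
print(P.round(3),x); 
if np.hypot(x[0],x[1])<.08 and .12<x[2]<.15: print(close_job())
E
```

```text
[[0.542 0.12  0.141]
 [0.552 0.184 0.135]
 [0.538 0.204 0.133]
 [0.553 0.229 0.135]
 [0.548 0.247 0.135]
 [0.507 0.245 0.135]
 [0.5   0.192 0.135]
 [0.522 0.108 0.136]] [ 0.01362062 -0.0297805   0.13567042]
the job is handed in; nothing more can be done
None
```

The job is handed in; the verdict was not shown. By my measurements, the mallet drove the pin down to its stop and was put back and released on the bench, and the gripper holds the tray about 2° from level with its underside about 13 cm up, its rings flat and finial upright.

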